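Start the sample stage from its control console

ROBOT

A 6-joint arm with a two-finger parallel gripper is mounted at the origin on a cart in front of the work surface, level with it; the furniture and walls round the work are solid. World frame = base frame: x ahead of the robot, y to its left, z up, the work surface at z = 0. Lengths are in m, angles in degrees, forces in N, time in s.
With the tool pointing down it reaches from about 0.4 to 0.825 m from the base axis. Payload 7 kg.
Tool frame: the origin (TCP) lies between the finger pads; the fingertips stand 19 mm ahead of it and the grasp point (between the pads) is the TCP; x points along the fingers, y is the direction in which the jaws open and shut, and the axes are right-handed (so a half turn about x gives the same grasp; the last joint's range is limited). The gripper opens to 88 mm and grips with 3 to 60 N. Pads are 19 mm wide; open, the fingers measure 130 mm over their backs; the gripper's body (78 mm by 193 mm) begins 47 mm behind the grasp point.
Start: joints at [-54.941, 20.546, 0.682, 0, -70.136, -16.507], TCP at [0.215, -0.64, 0.246] pointing down, gripper open.
Joint ranges: [-176.03, 176.03], [-82.01, 121.73], [-58.28, 71.71], [-173.87, 95.51], [-174.79, -0.11], [-173.66, 173.66]. Speed limits (degrees/s): [136.94, 136.94, 172.46, 180, 180, 180].

INTERFACE

Orientations are given as [roll, pitch, yaw] about the fixed x, y, z axes, in that order (R = Rz(yaw) Ry(pitch) Rx(roll)).
In Python, from plant import r gives the robot as it stands.
- The arm moves only by the tool send_rows, never from a script. Its argument "plan" is a list of rows, each a list of 2 entries, a list of its own where there are three numbers: the shift along the tool's x, y, z scaled (see below), then the turn, a rotation vector about the tool's x, y, z scaled (see below). A call has exactly 5 rows; each row is the pose to reach, as a shift and turn from the pose measured when the call began, along the tool's axes at that moment; what a row does not reach only later rows make up. The controller multiplies each number of a shift by 0.15 m and each number of a turn by pi/4 rad. A row lasts 1/10 s, in which the tool goes at most 50 mm and 8.59 degrees, less where a joint would pass 70% of its speed; a pose out of reach is approached as far as the arm can. A call with a number of a shift or a turn outside -1 to 1 is refused whole. A call with a gripper value outside its range is refused whole. "jaw" is the opening, from -1 (shut) to 1 (fully open), so that 0 is half open, set as the call begins (left out, the last holds). The fingers move at their own pace and stop on an object; "force" is the grip in N (left out, the last holds). Time passes only in rows, so rows that repeat a pose let the fingers close, or fill a call up. It gives the time, the measured TCP pose, the force and the opening at its end, in the units of the state.
- r.get_state(): the state, without advancing time (a new reading comes with each control period).
- r.capture(name): name is "scene" or "top"; returns a dict with "color" (400x640x3 uint8, red, green, blue), "range_z" (400x640 float32, m along the optical axis (not along the pixel's ray), 0 where there is no reading), "mtx" (3x3 intrinsics, pixels), "pose" (4x4, takes a point from camera to world coordinates). Camera axes: x right, y down, z forward; pixel columns grow to the right and rows downward; lengths in m; the calibration is good to about 2 mm. A picture is of the moment at which its call begins.
- r.close_job(): hands the job in, once; it reports no verdict.
Trained networks look in a picture, given as the dict that the camera call returned (one of the last four; its "shot" number tells which), for a name from the list of things; names that differ only in an ending like _2 or _b are one class to them, and where a whole thing is asked for, a point or a joint stands for the part that bears it (a point fixed in the world has none). Each returns a list of dicts, best first, with "score" (0 to 1); they miss things now and then, are a little off and sometimes report something else, mostly with a low value. They report only what shows in the picture. A call takes as long as a camera call.
- r.find_in(picture, target): "uv" ([column, row] in pixels, amid what is visible of it).
- r.trace(picture, target): "mask" (400x640 bool, what is visible of it) and "uv" ([column, row] in pixels, amid what is visible of it).
The state is a dict: "time_s": time; "joints": joint angles; "qd": joint speeds; "joint_torque": joint torques, N m; "tcp_pos": TCP position; "eef_rot": TCP orientation; "contact_force": force on the tool from outside, world axes, zero at the start; "moment": the same for the moment, N m; "gripper_width": finger opening in m.
Only numpy, scipy, OpenCV 4.12 (cv2) and the standard library are available. Lean on these libraries where they do the work, as an engineer would, in place of code of your own. Each camera call takes 0.05 s, during which the arm holds its last target. There are 200 camera calls.

TASK

Start the sample stage from the small grey console on the bench: first press down the raised end of the flat rocker to switch it over, then push the large round button fully in (it stays in), then press the wide bar key fully down with the fingertips and finish while still holding it down. Keep strictly to this order, do not press the small round button at all, and leave the loose sample, jar and block where they stand.

Things in the scene. Friction and masses are not known exactly. Their poses are not given: they have to be found in the camera images.
- console: Low grey control console fixed on the bench, 90 mm (x) by 320 mm (y), deck 40 mm high. Origin at the centre of its underside; x points away from the robot side, y along its length to the left, z up. On its deck stand four black modules side by side, each 84 x 71 x 10 mm with one grey control, in an order that differs each time. Its yaw gives the line along which the controls lie.
- rocker_raised_end (a point): Press point on the top face of the flat rocker (grey paddle 56 mm along the console's x, 30 mm wide), 20 mm from its pivot at the end that starts raised, the end nearer the robot. It starts about 66 mm above the bench, and goes down about 8 mm when the rocker is switched over. The rocker takes about 4 N here and stays where it is left.
- rocker (a joint): Angle of the rocker in rad: 0 to 0.06 at the start (near end raised, off), 0.4 fully over (near end down, on). It counts as on above 0.3.
- large_button_top (a point): Centre of the top of the large round button (40 mm across), 66 mm above the bench when out, 58 mm when fully in. It needs about 4 N, goes straight down, has no spring and stays in.
- large_button (a joint): Travel of the large round button in m: 0 out, 0.008 fully in; counts as pushed in above 0.0055.
- small_button_top (a point): Centre of the top of the small round button (20 mm across), 66 mm above the bench; not to be pressed.
- small_button (a joint): Travel of the small round button in m: 0 out, 0.006 fully in; springs back. Must stay out.
- bar_key_top (a point): Centre of the top of the wide bar key (28 mm along the console's x, 56 mm along its y, rounded), 66 mm above the bench when out, 58 mm when fully down. Sprung: 1.5 N to start it, 5 N fully down; it comes up again when let go.
- bar_key (a joint): Travel of the bar key in m: 0 up, 0.008 fully down; counts as held down above 0.005.
- bar_module: The module that carries the bar key, 84 x 71 x 10 mm. Its axes are the console's: x away from the robot side (near to far), y left, z up. It sits in any of four slots 75 mm apart along the console; origin at the centre of its underside, 40 mm above the bench.
- sample: Loose grey metal sample cylinder, 36 mm across, 28 mm high, in front of the console; origin at the centre of its underside. Leave alone.
- jar: Loose low white jar, 45 mm across, 24 mm high, behind the console; origin at the centre of its underside. Leave alone.
- block: Loose steel block 24 x 40 x 25 mm, to the right of the console; origin at the centre of its underside. Leave alone.

How it is judged:
By the outcome, as a careful person would: the job done as asked, in the order asked, and still so for the second after the job is handed in, while the arm keeps its last pose, push and grip.
It also fails if it takes over 40 s, if anything falls off the work surface, if the arm or the gripper's body presses on something with over 40 N, if the wrist force passes 120 N, or if a joint passes its speed limit or range.

## Working session

There is one attempt and no reset: what is moved stays moved. The work goes in short steps, Python scripts to look and compute and a tool call to move; the robot and the scene stay as the last step left them, time stands still between calls to the robot, and variables do not carry over. Pictures are saved under pics/ and viewed, about 8 in all and at most 12, crops included, and the job is handed in when it is done.

Besides the shell and the picture viewer there is one more tool, called as name(argument=value, ...) on one line, values as JSON. send_rows: Moves the arm, as the interface text tells. Its arguments: {"type":"object","properties":{"plan":{"type":"array"},"jaw":{"type":"number"},"force":{"type":"number"}},"required":["plan"]}

```bash
ls; mkdir -p pics; cat > h.py <<'E'
import numpy as np, cv2
from plant import r
np.set_printoptions(precision=4,suppress=True)
T=['rocker','large_button','small_button','bar_key','sample','jar','block','console']
def pts(p,mask):
    v,u=np.nonzero(mask&(p['range_z']>0)); z=p['range_z'][v,u]
    c=(np.linalg.inv(p['mtx'])@np.stack([u,v,np.ones_like(u)]).astype(float))*z
    return (p['pose'][:3,:3]@c).T+p['pose'][:3,3]
E
python3 - <<'E'
from h import *
s=r.get_state(); print(s['time_s'],s['tcp_pos'],s['eef_rot'],s['contact_force'],s['gripper_width'])
for n in ['scene','top']:
    p=r.capture(n); cv2.imwrite(f'pics/{n}0.png',p['color'][...,::-1])
    for t in T:
        for d in r.trace(p,t)[:2]:
            q=pts(p,d['mask'])
            if len(q)>3: print(n,t,round(d['score'],2),np.round(d['uv']),len(q),'med',np.median(q,0),'lo',np.percentile(q,3,axis=0),'hi',np.percentile(q,97,axis=0))
E
```

```text
pics
0.0 [ 0.2146 -0.6395  0.2446] [ 93.3278  89.9056 111.8725] [-0.0687 -0.6593 -0.6155] 0.0876176882779912
scene rocker 0.87 [293. 240.] 353 med [0.4826 0.0511 0.0634] lo [0.4595 0.0306 0.0545] hi [0.512  0.0602 0.0692]
scene large_button 0.57 [312. 225.] 235 med [ 0.4862 -0.0218  0.0679] lo [ 0.4719 -0.041   0.0576] hi [ 0.5045 -0.011   0.0698]
scene small_button 0.43 [345. 200.] 60 med [ 0.4952 -0.1744  0.0656] lo [ 0.4883 -0.1849  0.0585] hi [ 0.5037 -0.1693  0.0703]
scene bar_key 0.77 [329. 210.] 273 med [ 0.4899 -0.0931  0.0676] lo [ 0.4798 -0.1268  0.0567] hi [ 0.506  -0.0769  0.0702]
scene sample 0.75 [377. 236.] 299 med [ 0.4041 -0.1398  0.0233] lo [ 0.3904 -0.1625  0.0052] hi [ 0.4201 -0.1335  0.0319]
scene jar 0.81 [299. 211.] 217 med [ 0.5892 -0.1333  0.0264] lo [ 0.5712 -0.1602  0.0111] hi [ 0.6087 -0.1215  0.0286]
scene console 0.79 [308. 262.] 2253 med [0.4516 0.0565 0.0301] lo [ 0.4409 -0.2059  0.01  ] hi [0.5226 0.093  0.0444]
top rocker 0.77 [277. 216.] 330 med [0.4861 0.0435 0.0629] lo [0.4611 0.0287 0.0572] hi [0.5123 0.0572 0.0683]
top large_button 0.63 [317. 21
[... 472 characters left out ...]
ample 0.46 [369. 255.] 184 med [ 0.4077 -0.1505  0.029 ] lo [ 0.3933 -0.166   0.0255] hi [ 0.4222 -0.1357  0.0321]
top jar 0.66 [366. 174.] 344 med [ 0.5904 -0.1431  0.0242] lo [ 0.5708 -0.1664 -0.0009] hi [ 0.6125 -0.1232  0.0279]
top jar 0.22 [384. 212.] 66 med [ 0.4978 -0.1804  0.0662] lo [ 0.4899 -0.1897  0.0602] hi [ 0.5065 -0.1721  0.0695]
top block 0.73 [316. 212.] 283 med [ 0.4921 -0.0302  0.0659] lo [ 0.4746 -0.0477  0.0548] hi [ 0.5109 -0.0127  0.0691]
top block 0.54 [416. 220.] 176 med [ 0.4843 -0.2628  0.0255] lo [ 0.4706 -0.2795  0.0138] hi [ 0.4981 -0.2465  0.0292]
top console 0.78 [297. 219.] 619 med [0.4873 0.0056 0.0409] lo [ 0.4424 -0.2272  0.0177] hi [0.5428 0.0901 0.0453]
```

```bash
python3 - <<'E'
import cv2
a=cv2.imread('pics/top0.png')[130:300,210:450]; cv2.imwrite('pics/top0c.png',cv2.resize(a,None,fx=3.3,fy=3.3,interpolation=cv2.INTER_CUBIC))
E
```

```text
(no output)
```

View pics/scene0.png

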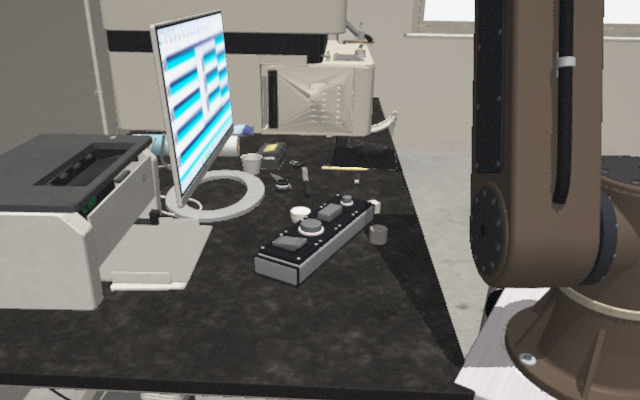

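View pics/top0c.png

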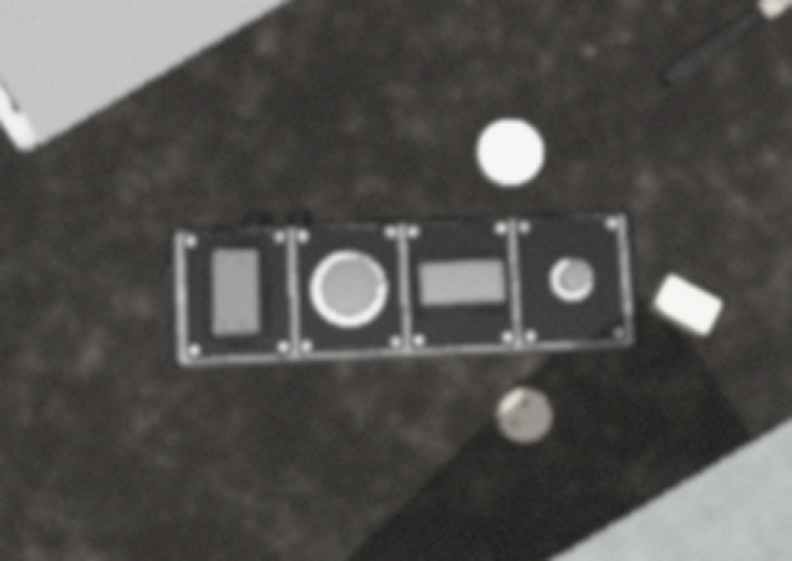

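The order from left is rocker, large button, bar key, small button; the console's yaw is about +3° and the networks match the picture. Next I work out the approach.

```bash
cat >> h.py <<'E'
from scipy.spatial.transform import Rotation as Ro
YAW=np.deg2rad(3.0)
def goal():
    x=np.array([0,0,-1.]); s=r.get_state()
    R=Ro.from_euler('xyz',s['eef_rot'],degrees=True).as_matrix()
    y=np.array([-np.sin(YAW),np.cos(YAW),0])
    if R[:,1]@y<0: y=-y
    return s,R,np.stack([x,y,np.cross(x,y)],1)
def mv(*p):
    s,R,G=goal(); d=R.T@(np.array(p)-s['tcp_pos'])
    t=Ro.from_matrix(R.T@G).as_rotvec()
    print('t',s['time_s'],'pos',np.array(s['tcp_pos']),'F',np.array(s['contact_force']),'w',s['gripper_width'],'\nshift',d/.15,'turn',t/(np.pi/4),'\nR',R.tolist())
E
python3 -c "
from h import *
print(r.get_state()['joints'])
mv(.466,.045,.2)"
```

```text
[-54.9394  20.5446   0.6832  -0.0016 -70.1372 -16.5064]
t 0.9 pos [ 0.2148 -0.6399  0.2456] F [-0.2861 -0.0461 -0.0916] w 0.08756919934350665 
shift [0.3039 3.7957 3.0407] turn [0.3456 0.     0.    ] 
R [[3.526894975031114e-05, -0.3181935864800203, 0.9480257592908977], [-5.609836575853899e-06, 0.9480257598026489, 0.3181935868604836], [-0.9999999993623155, -1.654062320519123e-05, 3.16508588648623e-05]]
```

send_rows(plan=[[[0.0,0.2,0.16],[0.07,0,0]],[[0.0,0.4,0.32],[0.14,0,0]],[[0.05,0.6,0.48],[0.21,0,0]],[[0.1,0.8,0.64],[0.28,0,0]],[[0.1,1.0,0.8],[0.346,0,0]]], jaw=-1, force=30)

```text
time_s: 1.4
tcp_pos: [0.2807, -0.4577, 0.2296]
eef_rot: [125.1, 89.9, 127.9]
contact_force: [1.2, -0.2, 0.1]
gripper_width: 0.0531
```

```bash
python3 -c "
from h import *
mv(.466,.045,.15)"
```

```text
t 1.4 pos [ 0.2807 -0.4577  0.2296] F [ 1.1801 -0.1663  0.1174] w 0.053114663879910054 
shift [0.5333 3.286  1.3999] turn [-0.0038 -0.0009 -0.0013] 
R [[-0.0007602787356907337, -0.049381513271024115, 0.9987796994949927], [0.0009758993100471153, 0.9987794759062456, 0.04938224507839194], [-0.9999992347980977, 0.0010122526904800012, -0.0007111594124454834]]
```

send_rows(plan=[[[0.0,0.2,0.1],[0,0,0]],[[0.0,0.4,0.2],[0,0,0]],[[0.0,0.6,0.3],[0,0,0]],[[0.0,0.8,0.4],[0,0,0]],[[0.0,1.0,0.5],[0,0,0]]])

```text
time_s: 1.9
tcp_pos: [0.3486, -0.303, 0.2301]
eef_rot: [83.7, 90.0, 86.5]
contact_force: [0.4, 0.2, -1.2]
gripper_width: 0.0132
```

send_rows(plan=[[[0.0,0.2,0.1],[0,0,0]],[[0.0,0.4,0.2],[0,0,0]],[[0.0,0.6,0.3],[0,0,0]],[[0.0,0.8,0.4],[0,0,0]],[[0.0,1.0,0.5],[0,0,0]]])

```text
time_s: 2.4
tcp_pos: [0.4165, -0.1481, 0.2306]
eef_rot: [33.0, 89.9, 35.8]
contact_force: [0.6, -0.8, -0.3]
gripper_width: 0.0005
```

send_rows(plan=[[[0.0,0.2,0.08],[0,0,0]],[[0.0,0.4,0.16],[0,0,0]],[[0.1,0.6,0.24],[0,0,0]],[[0.2,0.8,0.3],[0,0,0]],[[0.3,1.0,0.38],[0,0,0]]])

```text
time_s: 2.9
tcp_pos: [0.4661, 0.0059, 0.1856]
eef_rot: [28.7, 89.9, 31.6]
contact_force: [0.3, 0.3, 0.1]
gripper_width: 0.0004
```

```bash
python3 - <<'E'
from h import *
mv(.465,.0445,.11)
p=r.capture('scene'); cv2.imwrite('pics/s1.png',cv2.resize(p['color'][120:320,200:440,::-1],None,fx=3,fy=3))
E
```

```text
t 2.9 pos [0.4661 0.0059 0.1856] F [0.3236 0.2621 0.0855] w 0.0003591421426950002 
shift [0.5046 0.2567 0.0043] turn [-0.0033  0.0027 -0.0015] 
R [[0.0020485640638561176, -0.04971615323141776, 0.9987612865410562], [0.0012589449197480222, 0.9987627189809609, 0.049713642307182934], [-0.9999971092173041, 0.0011555438666179668, 0.0021086193129636888]]
```

View pics/s1.png

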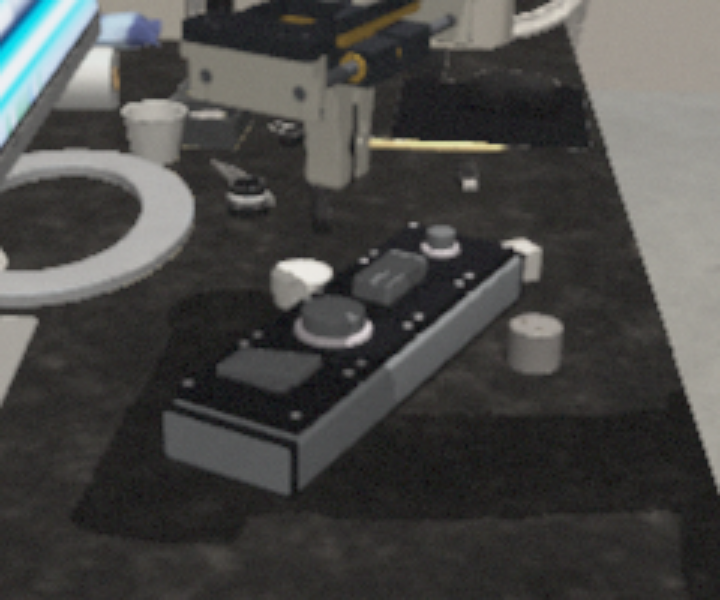

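The picture shows the closed fingers high above the deck, and the rocker at crop pixel (270,365) at the near-left end. I check clearance to the monitor and then go on.

```bash
python3 - <<'E'
from h import *
p=r.capture('scene'); q=pts(p,p['range_z']>0)
m=(q[:,2]>.1)&(q[:,2]<.5)&(q[:,1]>.12)&(q[:,1]<.5)&(q[:,0]>.2)&(q[:,0]<.9)
q=q[m]; print(len(q)); 
for lo in np.arange(.12,.5,.05):
    k=q[(q[:,1]>=lo)&(q[:,1]<lo+.05)]
    if len(k): print(round(lo,2),len(k),np.percentile(k,2,axis=0),np.percentile(k,98,axis=0))
E
```

```text
12070
0.12 1220 [0.755  0.1215 0.1022] [0.8972 0.1693 0.1884]
0.17 1567 [0.7244 0.1715 0.1024] [0.893  0.219  0.1885]
0.22 1639 [0.6933 0.2211 0.1028] [0.8937 0.269  0.1886]
0.27 2503 [0.6614 0.2713 0.1041] [0.8858 0.3194 0.1884]
0.32 4348 [0.6673 0.321  0.1023] [0.812  0.3687 0.1879]
0.37 793 [0.7427 0.3701 0.1015] [0.7674 0.3847 0.1854]
```

send_rows(plan=[[[0.1,0.1,0],[0,0,0]],[[0.2,0.2,0],[0,0,0]],[[0.35,0.25,0],[0,0,0]],[[0.45,0.256,0.004],[0,0,0]],[[0.5,0.256,0.004],[-0.003,0.003,0]]])

```text
time_s: 3.5
tcp_pos: [0.4643, 0.045, 0.1084]
eef_rot: [-177.5, 89.8, -174.4]
contact_force: [-0.1, -0.1, 0.3]
gripper_width: 0.0008
```

```bash
python3 - <<'E'
from h import *
mv(.465,.0445,.081)
for n in ['scene','top']:
    p=r.capture(n); cv2.imwrite(f'pics/{n}2.png',p['color'][...,::-1])
a=cv2.imread('pics/scene2.png')[150:300,220:420]; cv2.imwrite('pics/s2.png',cv2.resize(a,None,fx=4,fy=4))
E
```

```text
t 3.5 pos [0.4643 0.045  0.1084] F [-0.1096 -0.0641  0.2833] w 0.0008179527727275994 
shift [ 0.1824 -0.0036  0.0054] turn [ 0.003  -0.0055  0.0002] 
R [[-0.004324510402119952, -0.05466807626518325, 0.9984952178389469], [-0.00042670045765676873, 0.9985045645713293, 0.054666739951633445], [-0.9999905582236771, -0.00018965148084915118, -0.004341370269214384]]
```

View pics/s2.png

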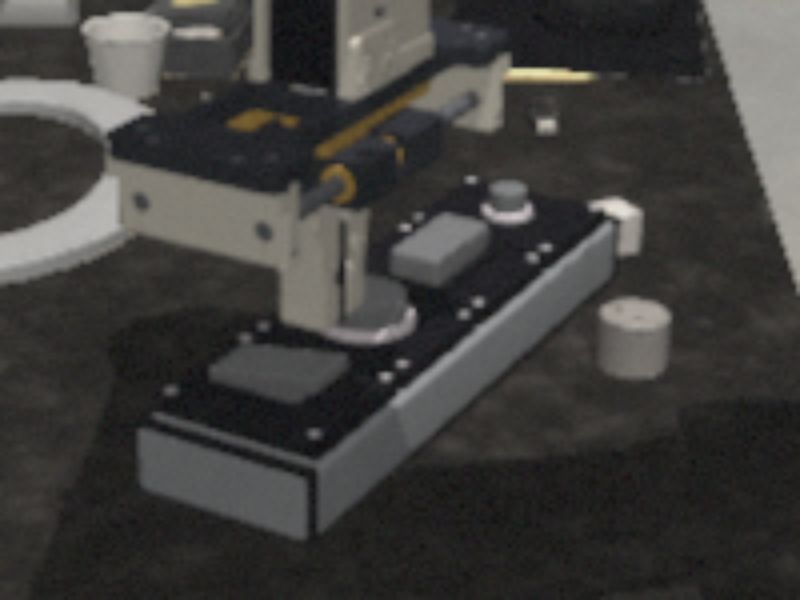

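send_rows(plan=[[[0.08,0,0.005],[0,0,0]],[[0.12,0,0.005],[0,0,0]],[[0.15,0,0.005],[0,0,0]],[[0.18,0,0.005],[0,0,0]],[[0.195,0,0.005],[0,0,0]]])

```text
time_s: 4.1
tcp_pos: [0.4646, 0.0446, 0.0796]
eef_rot: [-173.4, 89.7, -170.3]
contact_force: [-3.3, -1.2, 7.0]
gripper_width: 0.0002
```

```bash
cat >> h.py <<'E'
def rock():
    p=r.capture('scene'); 
    for d in r.trace(p,'rocker')[:1]:
        q=pts(p,cv2.erode(d['mask'].astype(np.uint8),np.ones((3,3)))>0); q=q[q[:,2]>.053]
        u=(q[:,0]-.4865)*np.cos(YAW)+(q[:,1]-.0435)*np.sin(YAW)
        print('rocker',round(d['score'],2),len(q),[(k,round(float(np.median(q[(u>k/1e3-.005)&(u<k/1e3+.005),2])),4)) for k in (-20,-10,0,10,20)])
E
python3 - <<'E'
from h import *
mv(.465,.0445,.077); rock()
E
```

```text
t 4.1 pos [0.4646 0.0446 0.0796] F [-3.3195 -1.2244  6.9693] w 0.00023529980059544615 
shift [ 0.0172 -0.0007  0.0026] turn [ 0.0022 -0.0068  0.0008] 
R [[-0.005263796965731982, -0.05407547618500491, 0.998522976859756], [-0.0009019084439913817, 0.9985366610569072, 0.054071462773649784], [-0.9999857393996489, -0.0006159551026685937, -0.005304865375227785]]
rocker 0.56 181 [(-20, 0.0597), (-10, 0.0599), (0, 0.0641), (10, 0.0651), (20, 0.0664)]
```

Switching over; press about 3 mm more to reach the stop.

send_rows(plan=[[[0.008,0,0.003],[0,0,0]],[[0.016,0,0.003],[0,0,0]],[[0.024,0,0.003],[0,0,0]],[[0.024,0,0.003],[0,0,0]],[[0.024,0,0.003],[0,0,0]]])

```text
time_s: 4.7
tcp_pos: [0.4647, 0.0445, 0.0774]
eef_rot: [-170.8, 89.7, -167.7]
contact_force: [-10.9, 0.9, 22.8]
gripper_width: 0.0004
```

```bash
python3 - <<'E'
from h import *
mv(.49,-.03,.11); rock()
E
```

```text
t 4.7 pos [0.4647 0.0445 0.0774] F [-10.9101   0.9017  22.7574] w 0.00036440653307227974 
shift [-0.2179 -0.5052  0.1402] turn [ 0.0029 -0.0069  0.0011] 
R [[-0.005391847555518636, -0.05465088333011757, 0.9984909658735907], [-0.0011753076061394897, 0.9985051369397706, 0.05464531230509201], [-0.9999847732000567, -0.0008788948332800299, -0.005448019080641686]]
rocker 0.76 179 [(-20, 0.0581), (-10, 0.0587), (0, 0.0639), (10, 0.0657), (20, 0.0688)]
```

Force rose to 23 N, so it is at its stop. Lift and move to the large button, with a check on the way.

send_rows(plan=[[[-0.1,0,0],[0,0,0]],[[-0.22,0,0],[0,0,0]],[[-0.22,-0.2,0.06],[0,0,0]],[[-0.22,-0.4,0.12],[0.003,-0.007,0]],[[-0.22,-0.505,0.14],[0.003,-0.007,0.001]]])

```text
time_s: 5.3
tcp_pos: [0.491, -0.0312, 0.1107]
eef_rot: [2.7, 89.9, 5.7]
contact_force: [0.2, 0.5, -0.9]
gripper_width: 0.0003
```

```bash
python3 - <<'E'
from h import *
rock(); mv(.4905,-.03,.077)
p=r.capture('scene');cv2.imwrite('pics/s3.png',cv2.resize(p['color'][150:300,220:420,::-1],None,fx=4,fy=4))
E
```

```text
rocker 0.73 322 [(-20, 0.0606), (-10, 0.0623), (0, 0.0644), (10, 0.0662), (20, 0.0688)]
t 5.4 pos [ 0.4906 -0.0313  0.1104] F [ 1.0984  0.8592 -0.2291] w 0.0004008944925405169 
shift [ 0.2226  0.0088 -0.0002] turn [-0.0027  0.001   0.    ] 
R [[0.0008125238687477498, -0.05023787044615523, 0.9987369504419059], [1.4575815705894501e-05, 0.9987372806115425, 0.05023787519597575], [-0.9999996697961997, -2.6262066983591403e-05, 0.0008122301370462326]]
```

View pics/s3.png

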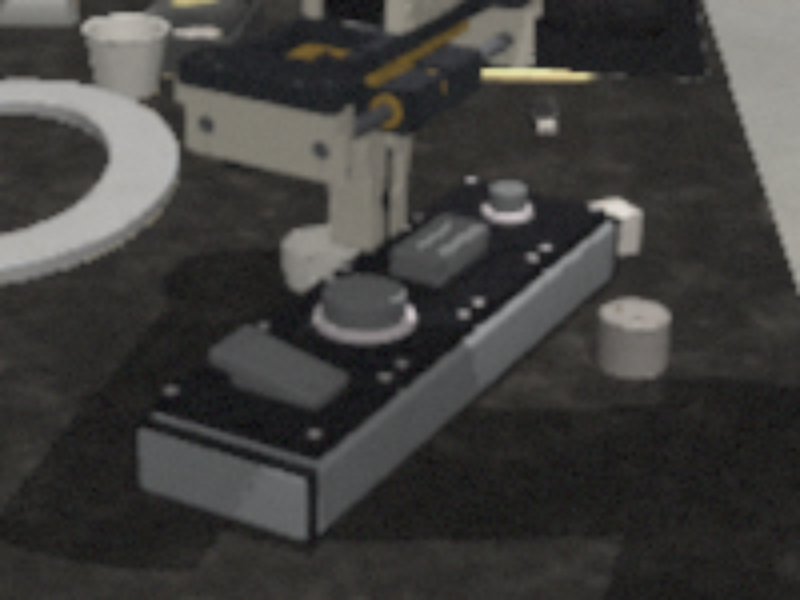

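The picture shows the rocker's near end down (crop 315,395), slope about 0.2 rad, so fully over. Now the large button.

send_rows(plan=[[[0.08,0.008,0],[0,0,0]],[[0.14,0.008,0],[0,0,0]],[[0.18,0.008,0],[0,0,0]],[[0.21,0.008,0],[0,0,0]],[[0.222,0.008,0],[0,0,0]]])

```text
time_s: 5.95
tcp_pos: [0.4901, -0.029, 0.0771]
eef_rot: [-73.5, 90.0, -70.6]
contact_force: [-9.2, 5.6, 24.2]
gripper_width: 0.0007
```

send_rows(plan=[[[0.005,0,0],[0,0,0]],[[0.01,0,0],[0,0,0]],[[0.015,0,0],[0,0,0]],[[0.015,0,0],[0,0,0]],[[0.015,0,0],[0,0,0]]])

```text
time_s: 6.45
tcp_pos: [0.4901, -0.029, 0.077]
eef_rot: [-34.8, 89.9, -31.8]
contact_force: [-10.5, 2.8, 27.3]
gripper_width: 0.0009
```

```bash
python3 - <<'E'
from h import *
mv(.4945,-.1045,.11)
E
```

```text
t 6.45 pos [ 0.4901 -0.029   0.077 ] F [-10.4828   2.7841  27.3496] w 0.0008962532289664435 
shift [-0.2198 -0.5045  0.003 ] turn [-0.0001  0.0009  0.0006] 
R [[0.0007590142037002257, -0.05224918842004902, 0.9986337898383394], [-0.00046989869414118535, 0.998633948609351, 0.05224955387477663], [-0.9999996015462483, -0.0005089148672982567, 0.0007334255258832356]]
```

At the stop (27 N, z no longer moving). Lift, go over the bar key, and check the button.

send_rows(plan=[[[-0.1,0,0],[0,0,0]],[[-0.22,0,0],[0,0,0]],[[-0.22,-0.2,0],[0,0,0]],[[-0.22,-0.4,0],[0,0,0]],[[-0.22,-0.504,0.003],[0,0,0]]])

```text
time_s: 6.95
tcp_pos: [0.4946, -0.1056, 0.1103]
eef_rot: [-22.4, 89.9, -19.4]
contact_force: [-0.2, 0.2, -0.6]
gripper_width: 0.0003
```

```bash
python3 - <<'E'
from h import *
mv(.4945,-.1045,.077); rock()
p=r.capture('scene');cv2.imwrite('pics/s4.png',cv2.resize(p['color'][150:300,220:420,::-1],None,fx=4,fy=4))
for t in ('large_button',):
    for d in r.trace(p,t)[:1]:
        q=pts(p,cv2.erode(d['mask'].astype(np.uint8),np.ones((3,3)))>0);print(t,d['uv'],np.median(q,0),np.percentile(q[:,2],[10,50,90]))
E
```

```text
t 6.95 pos [ 0.4946 -0.1056  0.1103] F [-0.2328  0.2289 -0.6389] w 0.00033061938264542336 
shift [ 0.2221  0.0078 -0.0008] turn [-0.0002  0.0018  0.0007] 
R [[0.0014343754669564612, -0.052191525464528064, 0.9986360634569059], [-0.0005056750942360258, 0.9986369252361589, 0.05219229682213414], [-0.9999988434291908, -0.0005798487356218421, 0.0014060283513979144]]
rocker 0.79 275 [(-20, 0.0603), (-10, 0.0622), (0, 0.0645), (10, 0.0659), (20, 0.0682)]
large_button [310.3, 225.0] [ 0.4901 -0.0293  0.0609] [0.06   0.0609 0.0618]
```

View pics/s4.png

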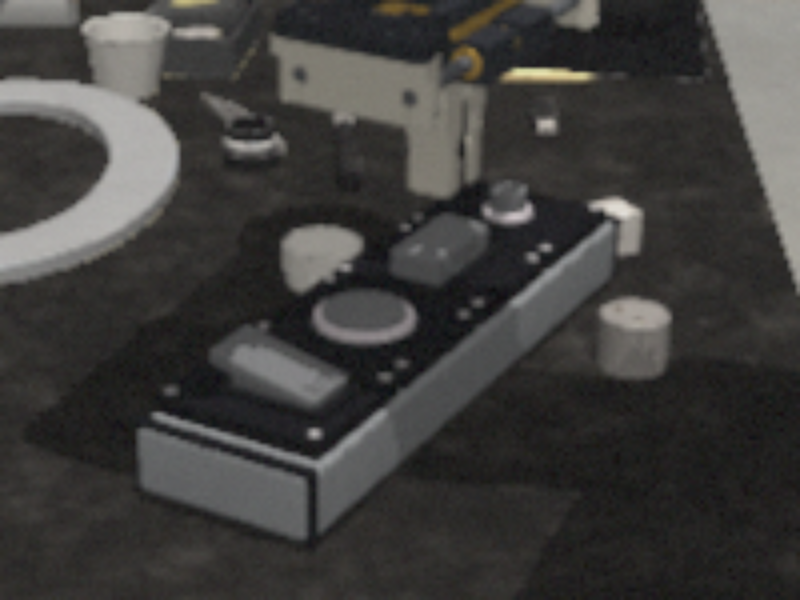

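The picture shows the large button sunk into its ring (crop 365,315), 0.061 against about 0.068 before; the rocker is still over. Now the bar key.

send_rows(plan=[[[0.08,0.008,0],[0,0,0]],[[0.14,0.008,0],[0,0,0]],[[0.18,0.008,0],[0,0,0]],[[0.21,0.008,0],[0,0,0]],[[0.224,0.008,0],[0,0,0]]])

```text
time_s: 7.65
tcp_pos: [0.4942, -0.1029, 0.0768]
eef_rot: [-121.1, 90.0, -118.1]
contact_force: [-11.5, 9.2, 32.0]
gripper_width: 0.0008
```

```bash
python3 - <<'E'
from h import *
mv(.4945,-.1045,.077); rock()
p=r.capture('scene');cv2.imwrite('pics/s5.png',cv2.resize(p['color'][150:300,220:420,::-1],None,fx=4,fy=4))
for t in ('large_button','bar_key','small_button'):
    for d in r.trace(p,t)[:1]:
        q=pts(p,d['mask']);print(t,d['score'],d['uv'],np.median(q,0),np.percentile(q[:,2],[10,50,90]))
E
```

```text
t 7.65 pos [ 0.4942 -0.1029  0.0768] F [-11.5307   9.1627  31.9907] w 0.0007855439748281699 
shift [-0.0016 -0.011   0.0016] turn [ 0.     -0.0005  0.0009] 
R [[-0.00038074112749225675, -0.052346698474341376, 0.9986288991387292], [-0.0007117240391777344, 0.9986287327779326, 0.05234641839927862], [-0.9999996742424898, -0.0006908177593731094, -0.00041747543333975345]]
rocker 0.81 318 [(-20, 0.0604), (-10, 0.0624), (0, 0.0643), (10, 0.0661), (20, 0.0685)]
large_button 0.69 [295.3, 213.2] [ 0.5903 -0.1325  0.0263] [0.006  0.0263 0.0282]
bar_key 0.47 [325.4, 218.0] [ 0.4872 -0.0849  0.0597] [0.0566 0.0597 0.0611]
```

View pics/s5.png

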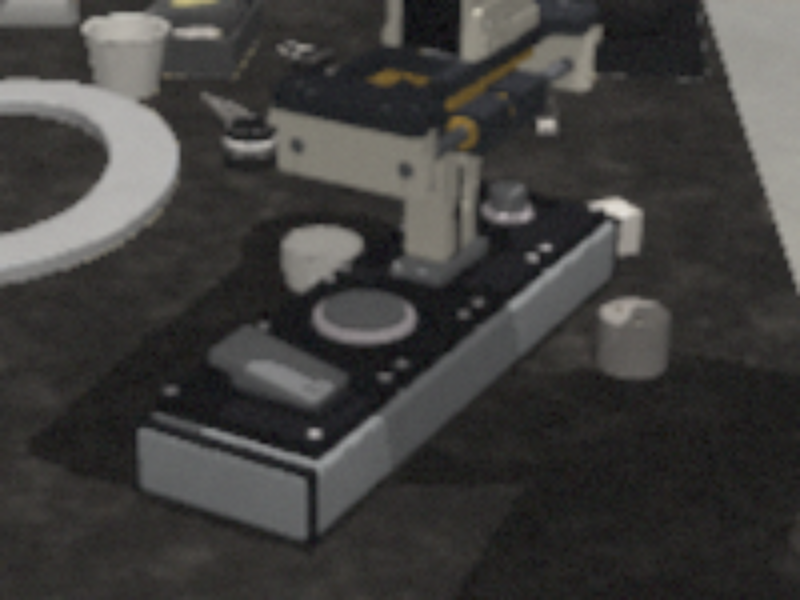

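The picture shows the fingertips on the sunken bar key (crop 435,265), with the small button untouched and the loose things in place. I ease the push a little, then hand in.

send_rows(plan=[[[0.01,0,0],[0,0,0]],[[0.01,0,0],[0,0,0]],[[0.01,0,0],[0,0,0]],[[0.01,0,0],[0,0,0]],[[0.01,0,0],[0,0,0]]])

```text
time_s: 8.45
tcp_pos: [0.4941, -0.1028, 0.077]
eef_rot: [-50.6, 89.9, -47.6]
contact_force: [-6.9, 3.3, 20.2]
gripper_width: 0.0005
```

```bash
python3 - <<'E'
from h import *
p=r.capture('top')
for t in ('sample','jar','block','small_button'):
    for d in r.trace(p,t)[:2]:
        q=pts(p,d['mask']);print(t,round(d['score'],2),np.median(q,0))
s=r.get_state(); print(s['time_s'],s['tcp_pos'],s['contact_force'])
if s['tcp_pos'][2]<.0785 and 8<s['contact_force'][2]<38: print('handed in',r.close_job())
E
```

```text
sample 0.49 [ 0.4088 -0.15    0.0288]
block 0.58 [ 0.4843 -0.2636  0.0255]
8.7 [ 0.4941 -0.1028  0.077 ] [-7.1274  3.6169 19.9901]
the job is handed in; nothing more can be done
handed in None
```

I switched the rocker over, pushed the large button in, and then pressed the bar key down. I handed the job in at about 8.7 s with the closed fingertips still holding the bar key. No verdict was reported.

- **Rocker:** it slopes about 0.2 rad with the near end down, which is fully over. It was still so at the last look, with the bar key pressed.
- **Large button:** the top sits about 7 mm lower than before and stayed in.
- **Bar key:** held at its stop with the fingertips at about 58 mm and a push of about 20 N. The push had reached 32 N, so I eased it before handing in.
- **Sample and block:** within about 1 mm of where they started.

**Checks that failed or disagreed:** in the last top view the networks did not report the jar or the small button, so I have no end measurement of either. In the last picture the jar stands in its place. The arm never went down over the small button, and it looks untouched there. With the bar key pressed, the "large button" query in that picture returned the jar instead. The large button reading above is therefore from the look just before, though it is visibly sunk in the last picture too.

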